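Nip the little capital in the carver's clamp bed

ROBOT

A 6-joint arm with a two-finger parallel gripper is mounted at the origin on a cart in front of the work surface, level with it; the furniture and walls round the work are solid. World frame = base frame: x ahead of the robot, y to its left, z up, the work surface at z = 0. Lengths are in m, angles in rad, forces in N, time in s.
With the tool pointing down it reaches from about 0.4 to 0.825 m from the base axis. Payload 7 kg.
Tool frame: the origin (TCP) lies between the finger pads; the fingertips stand 17 mm ahead of it and the grasp point (between the pads) lies 2 mm behind it; x points along the fingers, y is the direction in which the jaws open and shut, and the axes are right-handed (so a half turn about x gives the same grasp; the last joint's range is limited). The gripper opens to 85 mm and grips with 20 to 120 N. Pads are 22 mm wide; open, the fingers measure 114 mm over their backs; the gripper's body (76 mm by 85 mm) begins 54 mm behind the grasp point. The pads swing forward as they close: fully open they stand 13 mm farther back than shut.
Start: joints at [-1.045, 0.359, 0.012, 0, -1.224, -0.288], TCP at [0.159, -0.656, 0.248] pointing down, gripper open.
Joint ranges: [-3.07, 3.07], [-1.43, 2.12], [-1.02, 1.25], [-3.03, 1.67], [-3.05, -0], [-3.03, 3.03]. Speed limits (rad/s): [2.39, 2.39, 3.01, 3.14, 3.14, 3.14].

INTERFACE

Orientations are given as a rotation vector (axis times angle).
In Python, from workcell import bot gives the robot as it stands.
- The arm moves only by the shell command python3 -m inch 'ROWS' [FORCE]. ROWS is a JSON object of lists of equal length, an entry for each row: "delta_pos": the shift along the tool's x, y, z each as a share of 500 mm, from -1 to 1, a list of three; "turn": the turn about the tool's x as a share of 180 degrees, from -1 to 1; "grip": the finger opening in mm, from 0 to 85.4. A call has exactly 10 rows; each row is the pose to reach, as a shift and turn from the pose measured when the call began, along the tool's axes at that moment, turning the shorter way round; what a row does not reach only later rows make up. A row lasts 1/12 s, in which the tool goes at most 41.7 mm and 7.16 degrees, less where a joint would pass 70% of its speed; a pose out of reach is approached as far as the arm can. A call with a number of a shift or a turn outside -1 to 1 is refused whole. A call with a gripper value outside its range is refused whole. The fingers move at their own pace and stop on an object; FORCE is the grip in N (left out, the last holds). Time passes only in rows, so rows that repeat a pose let the fingers close, or fill a call up. It gives the time, the measured TCP pose, the force and the opening at its end, in the units of the state.
- bot.get_obs(): the state, without advancing time (a new reading comes with each control period).
- bot.capture(name): name is "scene" or "top"; returns a dict with "img" (420x560x3 uint8, red, green, blue), "K" (3x3 intrinsics, pixels), "rvec" (rotation vector, rad) and "tvec" (3), from world to camera coordinates, as OpenCV has them. Camera axes: x right, y down, z forward; pixel columns grow to the right and rows downward; lengths in m; the calibration is good to about 2 mm. A picture is of the moment at which its call begins. There is no depth.
- bot.hand_in(): hands the job in, once; it reports no verdict.
The state is a dict: "t": time; "qpos": joint angles; "qvel": joint speeds; "effort": joint torques, N m; "eef_pos": TCP position; "eef_rot": TCP orientation; "ft_force": force on the tool from outside, world axes, zero at the start; "ft_torque": the same for the moment, N m; "grip_width": finger opening in m.
Only numpy, scipy, OpenCV 4.12 (cv2) and the standard library are available. Lean on these libraries where they do the work, as an engineer would, in place of code of your own. Each camera call takes 0.05 s, during which the arm holds its last target.

TASK

Take the little stone capital that stands in front, beside the clamp bed (not the one at the back of the bench), and stand it upright on the bed between the V jaw and the cork shoe, then turn the bar knob down in its round well clockwise until the shoe nips the stone by its foot, with the foot home in the V jaw. Go by feel: tight enough that the stone is held firmly (about 18 N of squeeze), but do not force the cam, or the foot will bruise. Do not lean on the walls of the well, leave the whetstone, the stone chip and the claw chisel where they lie, and let go of everything at the end.

Things in the scene. Friction and masses are not known exactly. Their poses are not given: they have to be found in the camera images.
- capital_mid (a point): centre, half-way up (29 mm over its foot), of the loose carved stone capital, 0.21 kg, which stands upright on the bench at the start. Round: flat head 60 mm across from 31 to 58 mm up, waist 42 mm across, foot 53 mm across and 12 mm high. Its z axis points up; it is the same from all sides.
- clamp_bed: the clamp bed, a fixed dark steel plate 112 mm (x) by 262 mm (y), screwed to the bench; origin on its underside, under the line from the knob to the V jaw (+y). In its frame: knob's axis at x = 0, y = -85 mm; top of the plate, on which the stone shall stand, at z = 10 mm; the fixed cork-lined V jaw (120 degrees, 22 mm high) is bolted where the stone, when home in it, has its axis at x = 0 and y = 7.5 to 14.5 mm.
- shoe: the moving shoe, 36 mm wide, 19 mm high over the plate, its flat cork face square to the bed's y axis and sprung from behind; origin in the middle of the face, on the plate's top, at y = -22.5 mm of the bed while the knob reads 0. The knob's cam drives it toward the jaw (bed +y), 8 mm per rad. The stone's foot has 2 to 10 mm of play between shoe and jaw at the start. Squeeze settles by 1 to 4 N after the last turn.
- well_block: the fixed grey housing, 92 mm square, its top (rim) 46 mm above the bench, with the round finger well: 76 mm across, 24 mm deep, round the knob. Fingertips have room down to 18 mm below the rim. Open fingers must fit between bar and wall, so open the gripper only a little wider than the bar (22 mm or so). Origin under the housing's centre, 10 mm above the bench.
- knob_grip (a point): middle of the knob's bar, on the knob's vertical axis, 12 mm below the rim of the well and 34 mm above the bench. The bar is 28 mm long (the point's x axis), 12 mm thick (its y axis) and 16 mm high, its top 4 mm below the rim; under it a round skirt 31 mm across, whose top is 19.5 mm below the rim.
- knob (a joint): knob angle in rad, 0 to 2.6; grows clockwise seen from above, which tightens; starts at 0 to 0.15. Friction 0.25 N m; stays where left. Squeezing the stone adds 0.008 N m per N (0.144 at 18 N) to that of the free knob. At rest friction shifts the reading, by the same amount after equal small turns. Firm contact starts anywhere from 0.6 to 1.7 rad, then about 40 N per rad.
- whetstone: loose dark grey whetstone, 50 x 150 x 24 mm, lying on the bench; leave it alone. Origin under its centre.
- chip: loose broken stone chip, 30 x 58 x 38 mm, lying on the bench; leave it alone. Origin under its centre.
- claw: loose steel claw chisel, 185 mm long (y axis), 30 mm wide, 18 mm high, lying on the bench; leave it alone. Origin under its centre.
Not all that is in view belongs to the job. There is more than one size of the part that bears capital_mid; the job needs the middle-sized.

How it is judged:
On the way:
1. the capital stands upright on the clamp bed between shoe and V jaw (z of capital_mid in the frame of clamp_bed between 0.036 and 0.041 m and angle between capital_mid's own z axis and vertical below 0.06 rad and x of capital_mid in the frame of clamp_bed between -0.012 and 0.012 m and y of capital_mid in the frame of clamp_bed between 0.002 and 0.018 m), for 0.2 s.
At the end, for the whole second after the job is handed in: the capital stands upright (within 0.06 rad) on the bed between shoe and V jaw, centred in the V (its axis within 5 mm of the bed's middle line), at rest, and the shoe squeezes its foot with 12 to 24 N (z of capital_mid in the frame of clamp_bed between 0.036 and 0.041 m and angle between capital_mid's own z axis and vertical below 0.06 rad and x of capital_mid in the frame of clamp_bed between -0.005 and 0.005 m and y of capital_mid in the frame of clamp_bed between 0.002 and 0.018 m and contact force between shoe and capital between 12 and 24 N and linear speed of capital below 0.01 m/s); the robot touches nothing.
It fails at once if the shoe squeezes the stone with more than 30 N (contact force between shoe and capital above 30 N).
It fails at once if the fingers press on the well housing with more than 15 N (contact force between the fingers and well_block above 15 N).
It fails at once if the whetstone, the chip or the claw chisel is moved by more than 20 mm (distance of any of whetstone, chip, claw from where it was at the start of the episode above 0.02 m).
It also fails if it takes over 67 s, if anything falls off the work surface, if the arm or the gripper's body presses on something with over 40 N, if the wrist force passes 120 N, or if a joint passes its speed limit or range.

## Working session

There is one attempt and no reset: what is moved stays moved. The work goes in short steps, Python scripts to look and compute and a shell command to move; the robot and the scene stay as the last step left them, time stands still between calls to the robot, and variables do not carry over. Pictures are saved under pics/ and viewed, and the job is handed in when it is done.

```bash
mkdir -p pics; ls
python3 - <<'E'
from workcell import bot
import cv2,numpy as np,pickle
for n in("scene","top"):
    c=bot.capture(n); cv2.imwrite(f"pics/{n}0.png",c["img"][:,:,::-1]); pickle.dump(c,open(f"{n}0.pkl","wb"))
    R=cv2.Rodrigues(np.array(c["rvec"]))[0]; print(n,np.round(c["K"],1).tolist(),"campos",(-R.T@np.array(c["tvec"]).ravel()).round(3))
print(bot.get_obs())
E
```

```text
pics
scene [[413.3, 0.0, 275.1], [0.0, 413.3, 216.0], [0.0, 0.0, 1.0]] campos [0.074 0.497 0.574]
top [[502.1, 0.0, 279.9], [0.0, 502.1, 200.9], [0.0, 0.0, 1.0]] campos [0.431 0.066 1.152]
{'t': 0.1, 'qpos': array([-1.04488423e+00,  3.59308061e-01,  1.11859123e-02, -3.08781391e-04,
       -1.22411602e+00, -2.88123674e-01]), 'qvel': array([ 1.44488204e-03, -7.73176790e-04,  1.44381314e-03,  3.00058488e-03,
        1.73626789e-04, -1.27023528e-05]), 'effort': array([-2.49807192e-03, -5.84766269e+01,  2.94104540e+01,  6.95456609e+00,
       -3.26720365e-03,  2.01160411e-06]), 'eef_pos': array([ 0.15890081, -0.65562381,  0.2474774 ]), 'eef_rot': array([-0.18547201,  1.5630341 ,  0.18773683]), 'ft_force': array([ 0.20372398, -0.77440931,  0.56088155]), 'ft_torque': array([ 0.0096234 , -0.01898716,  0.03905671]), 'grip_width': 0.08548170656474206}
```

View pics/scene0.png

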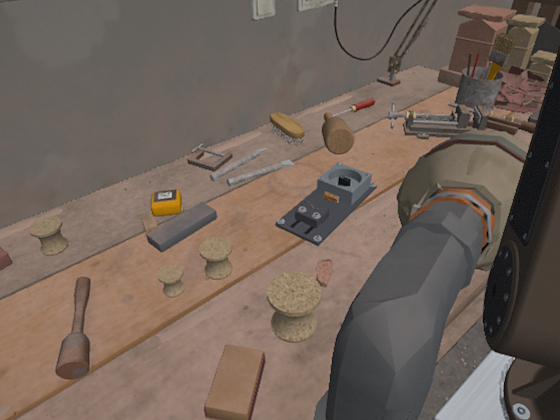

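View pics/top0.png

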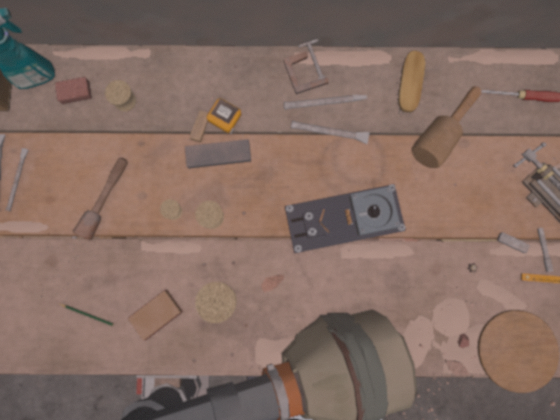

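```bash
cat > h.py <<'E'
import cv2,numpy as np,pickle
def load(n): return pickle.load(open(n+".pkl","rb"))
def grab(n,s):
    from workcell import bot
    c=bot.capture(n); pickle.dump(c,open(s+".pkl","wb")); return c
def p2w(c,u,v,z):
    R=cv2.Rodrigues(np.array(c["rvec"]))[0]; t=np.array(c["tvec"]).ravel()
    o=-R.T@t; d=R.T@np.linalg.inv(c["K"])@np.array([u,v,1.]); return o+d*(z-o[2])/d[2]
def w2p(c,P):
    P=np.atleast_2d(np.array(P,float)); return cv2.projectPoints(P,np.array(c["rvec"],float),np.array(c["tvec"],float),np.array(c["K"]),None)[0].reshape(-1,2)
def crop(c,x0,y0,x1,y1,f,name,pts=None):
    im=cv2.resize(c["img"][y0:y1,x0:x1,::-1],None,fx=f,fy=f,interpolation=cv2.INTER_CUBIC)
    if pts is not None:
        for u,v in pts: cv2.circle(im,(int((u-x0+.5)*f),int((v-y0+.5)*f)),2,(0,0,255),-1)
    for x in range(x0-x0%10+10,x1,10): cv2.line(im,((x-x0)*f,0),((x-x0)*f,4 if x%50 else 12),(0,255,255),1)
    for y in range(y0-y0%10+10,y1,10): cv2.line(im,(0,(y-y0)*f),(4 if y%50 else 12,(y-y0)*f),(0,255,255),1)
    cv2.imwrite("pics/"+name,im)
E
python3 - <<'E'
from h import *
c=load("top0"); crop(c,150,180,250,250,8,"t_caps.png"); crop(c,275,175,415,260,5,"t_bed.png")
s=load("scene0"); crop(s,140,220,250,310,7,"s_caps.png"); crop(s,270,155,380,245,7,"s_bed.png")
for u,v in [(209,213),(171,208),(215,301),(118,93)]: print(p2w(c,u,v,.058))
E
```

```text
[0.58129877 0.22227423 0.058     ]
[0.59181893 0.30627139 0.058     ]
[0.39154968 0.20381768 0.058     ]
[0.85678845 0.4385918  0.058     ]
```

View pics/t_caps.png

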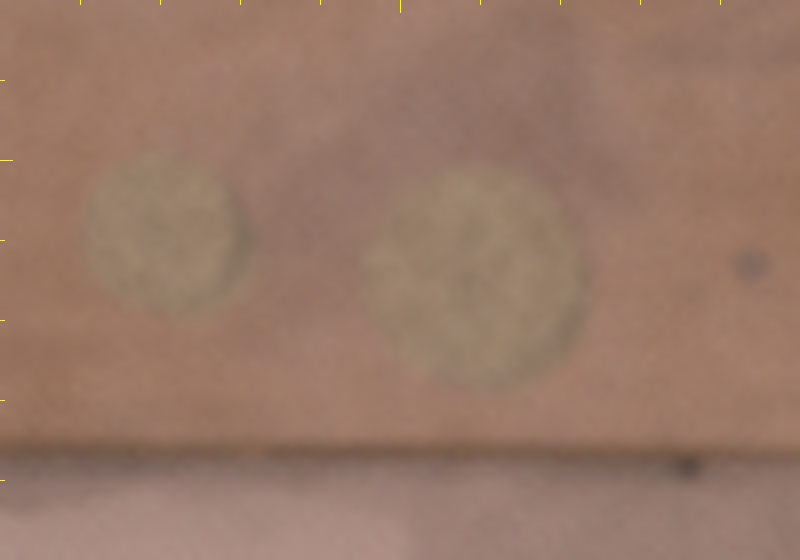

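View pics/t_bed.png

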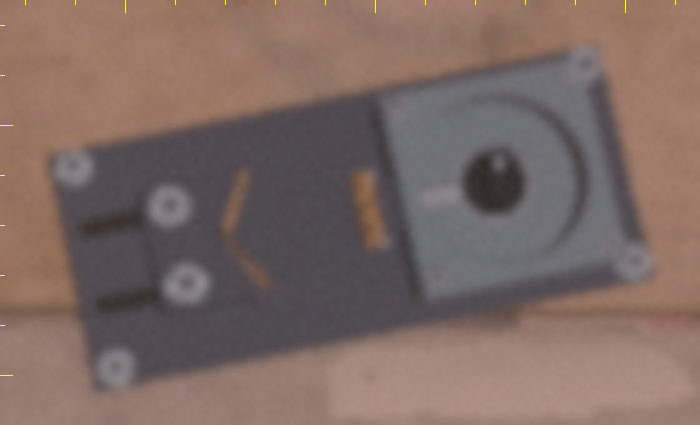

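View pics/s_caps.png

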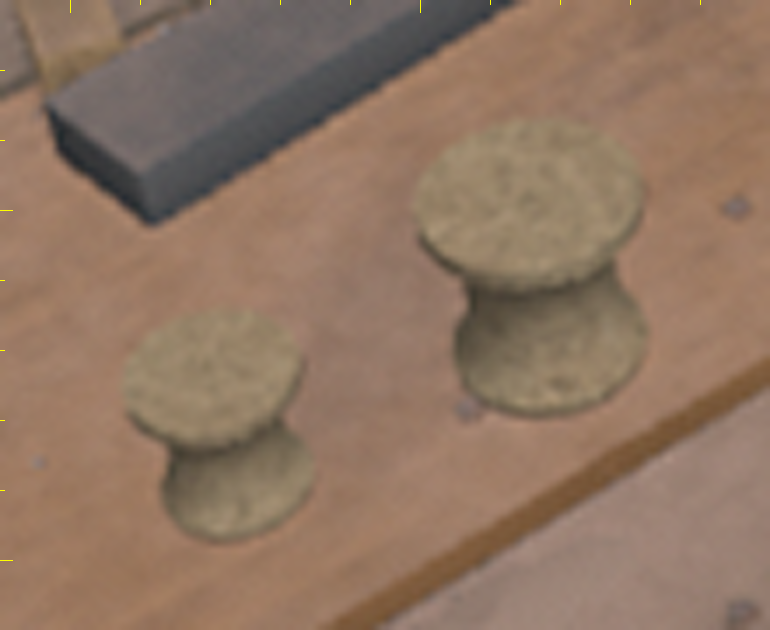

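View pics/s_bed.png

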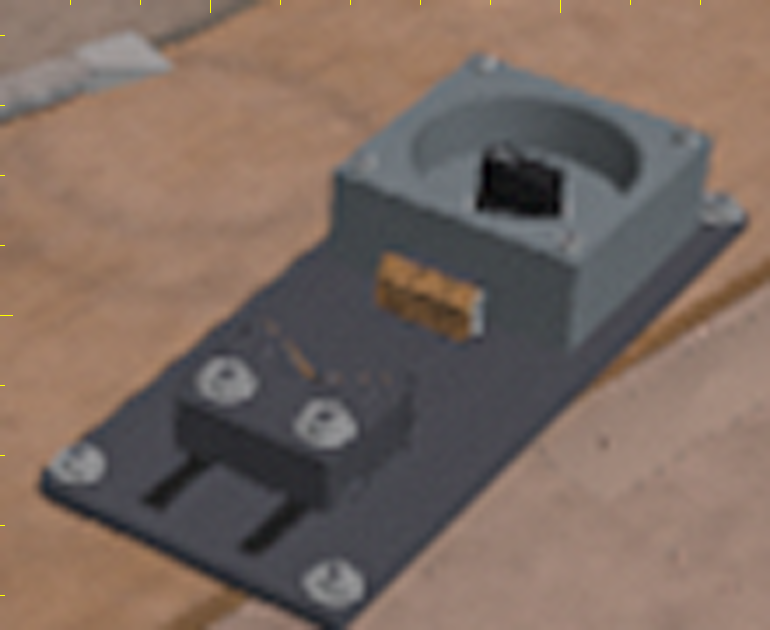

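```bash
cat > fit.py <<'E'
from h import *
from scipy.optimize import least_squares
c=load("top0"); s=load("scene0")
def un(X,f,x0,y0): X=np.array(X,float); return (X+.5)/f-.5+np.array([x0,y0])
def Rz(a): return np.array([[np.cos(a),-np.sin(a),0],[np.sin(a),np.cos(a),0],[0,0,1]])
top=un([[50,155],[95,390],[655,275],[425,303]],5,275,175)
mt=np.array([[.056,.131,.01],[-.056,.131,.01],[-.056,-.131,.01],[-.046,-.039,.046]])
sc=un([[40,487],[340,630],[335,178],[478,55],[708,140],[576,262]],7,270,155)
ms=np.array([[.056,.131,.01],[-.056,.131,.01],[.046,-.039,.046],[.046,-.131,.046],[-.046,-.131,.046],[-.046,-.039,.046]])
def W(p,m): return m@Rz(p[2]).T+[p[0],p[1],0]
def pr(a,cc,m,q): return lambda p:(w2p(cc,W(p,m))-q).ravel()
f1=pr(0,c,mt,top); f2=pr(0,s,ms,sc)
p0=[.57,-.04,.2]
for nm,f in(("top",f1),("scene",f2),("both",lambda p:np.r_[f1(p),f2(p)])):
    r=least_squares(f,p0,loss="soft_l1"); print(nm,r.x.round(4),r.fun.round(1))
p=r.x; np.save("bed.npy",p)
print("knob",W(p,np.array([[0,-.085,.034]])),"target cap",W(p,np.array([[0,.0085,.039]])))
# capital circles from ellipses
def circ(cx,cy,z,r): a=np.linspace(0,2*np.pi,60); return np.c_[cx+r*np.cos(a),cy+r*np.sin(a),0*a+z]
E
cat > fit2.py <<'E'
from fit import *
import sys
# hull silhouettes extremes
def ext(cc,q):
    P=np.vstack([w2p(cc,circ(q[0],q[1],z,r)) for z,r in((0,.0265),(.012,.0265),(.031,.03),(.058,.03))])
    return np.array([P[:,0].min(),P[:,0].max(),P[:,1].min(),P[:,1].max()])
et=np.r_[un([[362,163],[586,392]],8,150,180)].T.ravel()
es=np.r_[un([[414,117],[648,416]],7,140,220)].T.ravel()
g1=lambda q:ext(c,q)-et; g2=lambda q:ext(s,q)-es
for nm,g in(("top",g1),("scene",g2),("both",lambda q:np.r_[g1(q),g2(q)])):
    r=least_squares(g,[.58,.22],diff_step=1e-3); print("cap",nm,r.x.round(4),r.fun.round(1))
q=r.x; np.save("cap.npy",q)
pts=np.vstack([circ(*q,0,.0265),circ(*q,.058,.03)])
crop(c,150,180,250,250,8,"o1.png",w2p(c,pts)); crop(s,140,220,250,310,7,"o2.png",w2p(s,pts))
L=[]
for m,z in((np.array([[.056,.131],[-.056,.131],[-.056,-.131],[.056,-.131]]),.01),(np.array([[.046,-.039],[.046,-.131],[-.046,-.131],[-.046,-.039]]),.046),(np.array([[.018,-.0225],[-.018,-.0225]]),.029)):
    for i in range(len(m)):
        for k in np.linspace(0,1,30): L.append(np.r_[m[i]*(1-k)+m[(i+1)%len(m)]*k,z])
L=np.array(L); L=np.vstack([L,circ(0,-.085,.046,.038)])
crop(c,275,175,415,260,5,"o3.png",w2p(c,W(p,L))); crop(s,270,155,380,245,7,"o4.png",w2p(s,W(p,L)))
a=[cv2.resize(cv2.imread(f"pics/o{i}.png"),(400,300)) for i in(1,2,3,4)]
cv2.imwrite("pics/ov.png",np.vstack([np.hstack(a[:2]),np.hstack(a[2:])]))
E
python3 fit2.py
```

```text
top [ 0.5788 -0.0814  0.2045] [-1.1 -0.3 -0.4  0.6  0.1  1.   8.5 -2.6]
scene [ 0.5756 -0.0693  0.2463] [-3.1  3.8 -0.5  3.5  0.5 -1.4 -0.7 -0.9  0.9 -2.   1.9 -0.8]
both [ 0.58   -0.0762  0.2269] [-3.6  0.5 -1.8  1.2 -2.  -0.9  6.5 -3.6 -2.6  0.7 -1.   0.6  1.8 -3.4
  1.  -2.4  2.2 -3.3  2.6 -2.6]
knob [[ 0.59909522 -0.15899012  0.034     ]] target cap [[ 0.57805917 -0.06788724  0.039     ]]
cap top [0.5801 0.2241] [-0.3  0.3  0.1 -0.1]
cap scene [0.5826 0.2217] [-0.2  0.2 -0.1  0.1]
cap both [0.581 0.223] [ 0.2  0.8 -0.3 -0.5 -0.3  0.1  0.6  0.9]
```

View pics/ov.png

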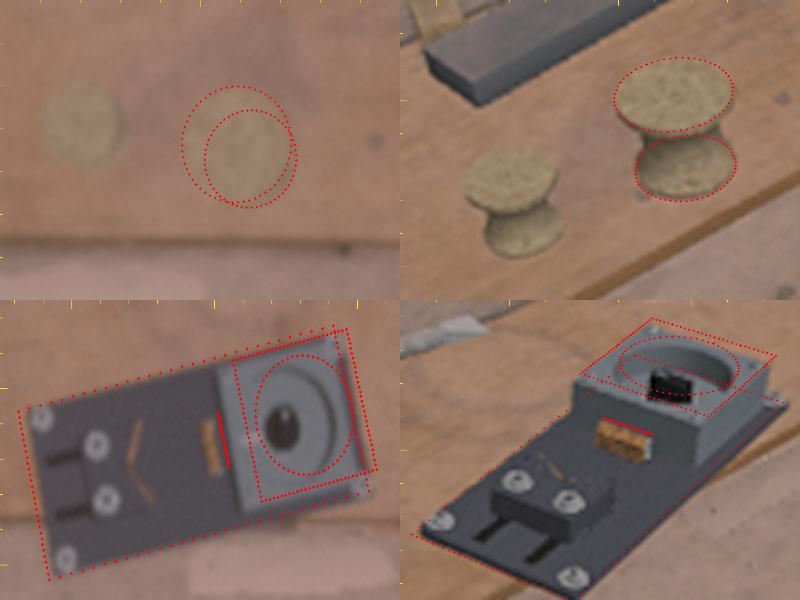

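```bash
python3 - <<'E'
s=open('fit.py').read()
s=s.replace("f1=pr(0,c,mt,top); f2=pr(0,s,ms,sc)","""def sh(m,o): m=m.copy(); m[m[:,2]<.02,1]+=o; return m
f1=lambda p:(w2p(c,W(p,sh(mt,p[3])))-top).ravel(); f2=lambda p:(w2p(s,W(p,sh(ms,p[3])))-sc).ravel()""")
s=s.replace("p0=[.57,-.04,.2]","p0=[.57,-.07,.2,0]")
open('fit.py','w').write(s)
s=open('fit2.py').read(); s=s.replace("L=np.array(L);","L=sh(np.array(L),p[3]);").replace("c,275,175,415,260,5","c,275,175,415,260,5")
open('fit2.py','w').write(s)
E
python3 fit2.py
```

```text
top [ 0.5749 -0.062   0.2074 -0.0209] [-0.7 -0.3  0.2  0.5  0.6  0.6 -0.1 -1. ]
scene [ 0.5749 -0.0633  0.2181 -0.0177] [-1.  -0.2  0.4 -0.2 -0.4 -0.5 -0.6  0.2  0.8 -0.2  0.6  0.8]
both [ 0.5749 -0.0625  0.2115 -0.0198] [-1.  -0.   0.1  0.8  0.4  0.4  0.2 -1.  -0.8 -0.8  0.3 -0.6 -0.4 -0.4
 -0.4  0.4  0.8  0.1  0.4  1. ]
knob [[ 0.59277001 -0.14563675  0.034     ]] target cap [[ 0.57314113 -0.05422036  0.039     ]]
cap top [0.5801 0.2241] [-0.3  0.3  0.1 -0.1]
cap scene [0.5826 0.2217] [-0.2  0.2 -0.1  0.1]
cap both [0.581 0.223] [ 0.2  0.8 -0.3 -0.5 -0.3  0.1  0.6  0.9]
```

View pics/ov.png

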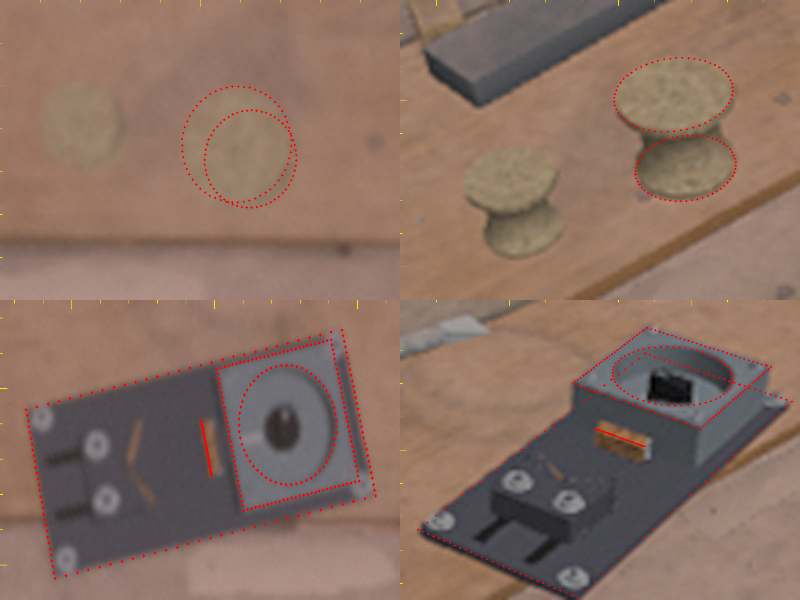

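Run:
```python
from fit import *
from scipy.spatial.transform import Rotation as Ro
print(Ro.from_rotvec([-0.18547201,1.5630341,0.18773683]).as_matrix().round(3))
B=lambda w:(Rz(-p[2])@(np.array(w)-[p[0],p[1],0])).round(4)
for X in([224,232],[243,172],[267,285],[230,232]): print("V",B(p2w(c,*un(X,5,275,175),.032)))
for X in([376,172],[384,248],[354,174],[366,248]): print("shoe",B(p2w(c,*un(X,5,275,175),.029)))
crop(s,305,165,370,200,12,"s_knob.png"); crop(c,340,190,390,230,14,"t_knob.png")
```

```text
top [ 0.5749 -0.062   0.2074 -0.0209] [-0.7 -0.3  0.2  0.5  0.6  0.6 -0.1 -1. ]
scene [ 0.5749 -0.0633  0.2181 -0.0177] [-1.  -0.2  0.4 -0.2 -0.4 -0.5 -0.6  0.2  0.8 -0.2  0.6  0.8]
both [ 0.5749 -0.0625  0.2115 -0.0198] [-1.  -0.   0.1  0.8  0.4  0.4  0.2 -1.  -0.8 -0.8  0.3 -0.6 -0.4 -0.4
 -0.4  0.4  0.8  0.1  0.4  1. ]
knob [[ 0.59277001 -0.14563675  0.034     ]] target cap [[ 0.57314113 -0.05422036  0.039     ]]
[[-0.    -0.235  0.972]
 [ 0.001  0.972  0.235]
 [-1.     0.001 -0.   ]]
V [0.0021 0.0405 0.032 ]
V [0.027  0.0263 0.032 ]
V [-0.0251  0.0268  0.032 ]
V [0.0016 0.0379 0.032 ]
shoe [ 0.0152 -0.0329  0.029 ]
shoe [-0.0193 -0.0287  0.029 ]
shoe [ 0.0163 -0.023   0.029 ]
shoe [-0.0176 -0.0208  0.029 ]
```

View pics/s_knob.png

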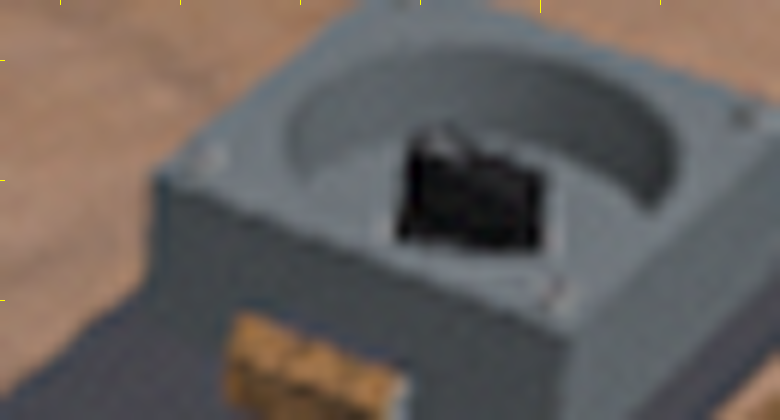

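View pics/t_knob.png

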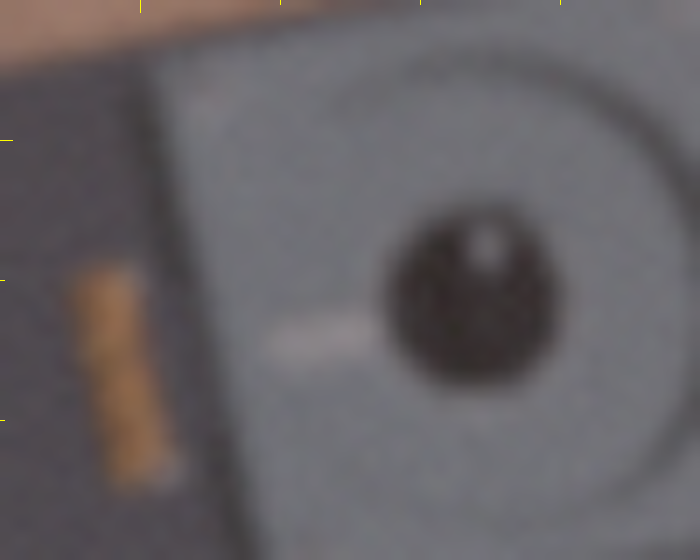

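```bash
python3 - <<'E' | tail -3
from fit import *
ims=[]
for a in (0.3,0,-0.2,-0.4):   # world yaw of bar
    L=[]
    for z in(.042,.026):
        cn=np.array([[.014,.006],[-.014,.006],[-.014,-.006],[.014,-.006]])
        for i in range(4):
            for k in np.linspace(0,1,14): L.append(np.r_[cn[i]*(1-k)+cn[(i+1)%4]*k,z])
    K=W(p,np.array([[0,-.085,0]]))[0]; P=np.array(L)@Rz(a).T+K
    crop(s,320,165,365,195,8,"a.png",w2p(s,P)); A=cv2.imread("pics/a.png")
    crop(c,350,195,390,225,9,"b.png",w2p(c,P)); Bm=cv2.imread("pics/b.png")
    ims.append(np.vstack([cv2.resize(A,(200,140)),cv2.resize(Bm,(200,150))]))
cv2.imwrite("pics/bar.png",cv2.resize(np.hstack(ims),None,fx=1,fy=1))
E
```

```text
both [ 0.5749 -0.0625  0.2115 -0.0198] [-1.  -0.   0.1  0.8  0.4  0.4  0.2 -1.  -0.8 -0.8  0.3 -0.6 -0.4 -0.4
 -0.4  0.4  0.8  0.1  0.4  1. ]
knob [[ 0.59277001 -0.14563675  0.034     ]] target cap [[ 0.57314113 -0.05422036  0.039     ]]
```

View pics/bar.png

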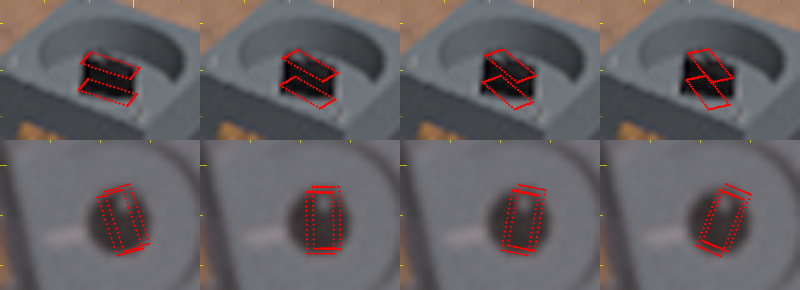

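```bash
python3 - <<'E' | tail -1
from fit import *
s=load("scene0");c=load("top0")
def st(cc): 
    d=dict(cc); d["img"]=np.clip(cc["img"].astype(float)*2.5,0,255).astype(np.uint8); return d
s2=st(s);c2=st(c)
K=W(p,np.array([[0,-.085,0]]))[0]
ims=[]
for a in (None,.2,.4,.6):
    L=[]
    if a is not None:
      for z in(.042,.026):
        cn=np.array([[.014,.006],[-.014,.006],[-.014,-.006],[.014,-.006]])
        for i in range(4):
            for k in np.linspace(0,1,14): L.append(np.r_[cn[i]*(1-k)+cn[(i+1)%4]*k,z])
    P=np.array(L)@Rz(a).T+K if L else None
    crop(s2,328,170,358,194,13,"a.png",w2p(s,P) if L else None); A=cv2.imread("pics/a.png")
    ims.append(A[:,:390])
cv2.imwrite("pics/bar2.png",cv2.resize(np.vstack([np.hstack(ims[:2]),np.hstack(ims[2:])]),(780,600)))
crop(c2,360,198,386,222,20,"bar3.png")
E
```

```text
knob [[ 0.59277001 -0.14563675  0.034     ]] target cap [[ 0.57314113 -0.05422036  0.039     ]]
```

View pics/bar2.png

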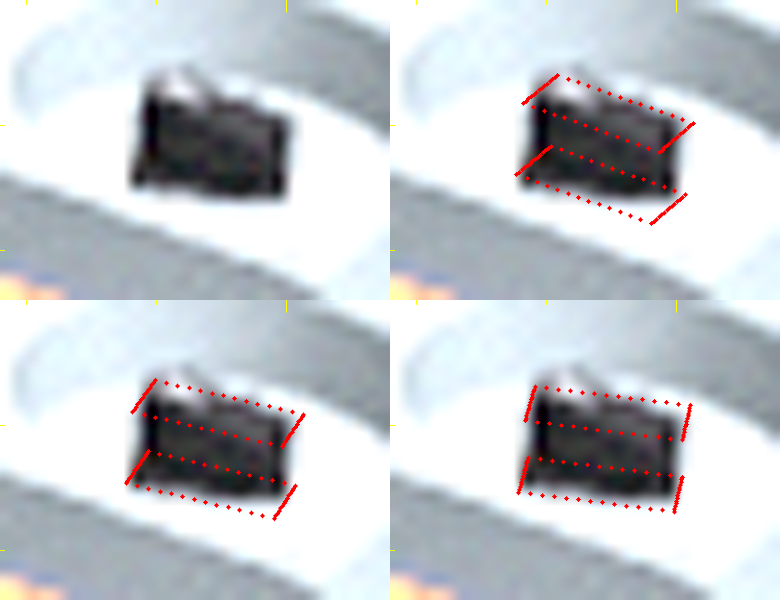

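View pics/bar3.png

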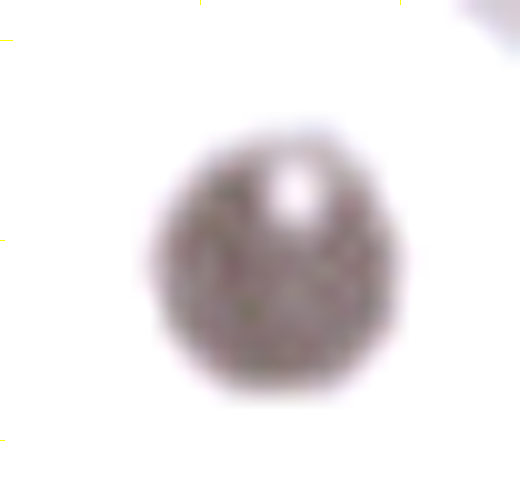

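```bash
cat > to.py <<'E'
import sys
from h import *
from scipy.spatial.transform import Rotation as Ro
from workcell import bot
def st():
    o=bot.get_obs(); R=Ro.from_rotvec(o["eef_rot"]).as_matrix(); return o,R
def plan(x,y,z,yaw=None):
    o,R=st(); d=R.T@(np.array([x,y,z])-o["eef_pos"]); yy=np.degrees(np.arctan2(R[1,1],R[0,1]))
    t=0 if yaw is None else -((yaw-yy+180)%360-180)
    print("shares",(d/.5).round(4),"turn",round(t/180,4),"| yaw_y",round(yy,2),"pos",o["eef_pos"].round(4),"F",o["ft_force"].round(1),"T",o["ft_torque"].round(3),"w",round(o["grip_width"]*1e3,1),"t",round(o["t"],2),"q6",o["qpos"][5].round(2))
if __name__=="__main__": plan(*map(float,sys.argv[1:]))
E
python3 to.py 0.48 -0.25 0.2 150
```

```text
shares [0.0958 0.6371 0.8152] turn -0.2577 | yaw_y 103.62 pos [ 0.1589 -0.6556  0.2475] F [ 0.2 -0.8  0.6] T [ 0.01  -0.019  0.039] w 85.5 t 0.1 q6 -0.29
```

```bash
python3 -m inch '{"delta_pos":[[0,0.64,0.82],[0,0.64,0.82],[0,0.64,0.82],[0,0.64,0.82],[0,0.64,0.82],[0,0.64,0.82],[0,0.64,0.82],[0,0.64,0.82],[0,0.64,0.82],[0,0.64,0.82]],"turn":[-0.26,-0.26,-0.26,-0.26,-0.26,-0.26,-0.26,-0.26,-0.26,-0.26],"grip":[85,85,85,85,85,85,85,85,85,85]}'; python3 to.py 0.581 0.223 0.15 192
```

```text
t: 0.93
eef_pos: [0.4183, -0.3274, 0.2479]
eef_rot: [-0.82, 1.41, 0.822]
ft_force: [1.0, -0.6, -1.2]
grip_width: 0.0853
shares [0.1974 0.2602 1.1177] turn -0.231 | yaw_y 150.42 pos [ 0.4183 -0.3274  0.2479] F [ 1.  -0.6 -1.2] T [-0.089 -0.105  0.01 ] w 85.3 t 0.93 q6 -0.22
```

```bash
python3 -m inch '{"delta_pos":[[0,0.26,1],[0,0.26,1],[0,0.26,1],[0,0.26,1],[0,0.26,1],[0.1,0.26,1],[0.1,0.26,1],[0.1,0.26,1],[0.1,0.26,1],[0.1,0.26,1]],"turn":[-0.231,-0.231,-0.231,-0.231,-0.231,-0.231,-0.231,-0.231,-0.231,-0.231],"grip":[85,85,85,85,85,85,85,85,85,85]}'; python3 to.py 0.581 0.223 0.15 192
```

```text
t: 1.77
eef_pos: [0.5248, 0.0727, 0.2151]
eef_rot: [-1.361, 1.102, 1.363]
ft_force: [0.8, 0.0, 0.2]
grip_width: 0.0848
shares [ 0.1306 -0.1726  0.2704] turn 0.0001 | yaw_y -167.98 pos [0.5248 0.0727 0.2151] F [0.8 0.  0.2] T [-0.046 -0.161  0.018] w 84.8 t 1.77 q6 -0.3
```

```bash
python3 -m inch '{"delta_pos":[[0.1,-0.1726,0.2704],[0.1,-0.1726,0.2704],[0.1,-0.1726,0.2704],[0.1,-0.1726,0.2704],[0.18,-0.1726,0.2704],[0.2,-0.1726,0.2704],[0.22,-0.1726,0.2704],[0.22,-0.1726,0.2704],[0.22,-0.1726,0.2704],[0.22,-0.1726,0.2704]],"turn":[0,0,0,0,0,0,0,0,0,0],"grip":[85,85,85,85,85,85,85,85,85,85]}'; python3 to.py 0.581 0.223 0.042 192
python3 - <<'E'
from h import *
c=grab("scene","s1"); crop(c,130,120,290,300,3,"s1.png"); c=grab("top","t1"); crop(c,130,130,290,300,3,"t1.png")
E
```

```text
t: 2.6
eef_pos: [0.5819, 0.2228, 0.1073]
eef_rot: [-1.36, 1.099, 1.361]
ft_force: [0.0, -0.1, 0.1]
grip_width: 0.0848
shares [0.1306 0.002  0.0004] turn -0.0001 | yaw_y -168.02 pos [0.5819 0.2228 0.1073] F [ 0.  -0.1  0.1] T [-0.053 -0.052  0.009] w 84.8 t 2.6 q6 -0.47
```

View pics/s1.png

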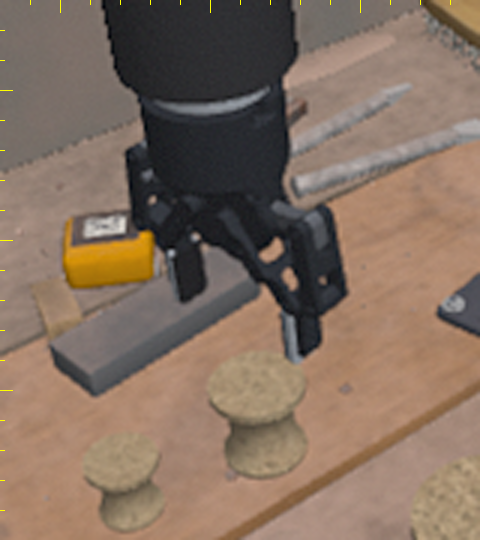

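View pics/t1.png

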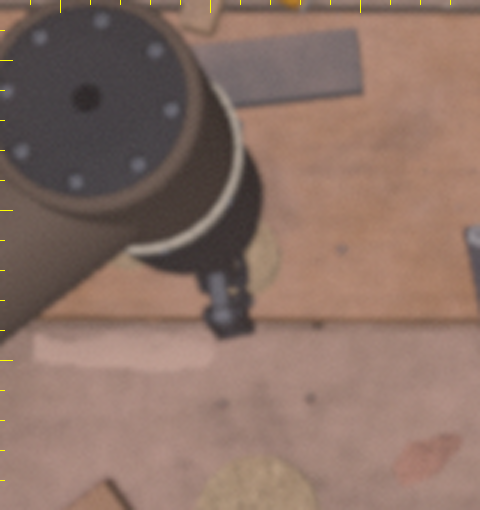

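```bash
python3 -m inch '{"delta_pos":[[0.03,0.002,0],[0.06,0.002,0],[0.09,0.002,0],[0.11,0.002,0],[0.12,0.002,0],[0.13,0.002,0],[0.1306,0.002,0],[0.1306,0.002,0],[0.1306,0.002,0],[0.1306,0.002,0]],"turn":[0,0,0,0,0,0,0,0,0,0],"grip":[85,85,85,85,85,85,85,85,85,85]}'; python3 to.py 0.581 0.223 0.042 192
python3 - <<'E'
from h import *
c=grab("scene","s1"); crop(c,130,120,290,300,3,"s2.png")
E
```

```text
t: 3.53
eef_pos: [0.5813, 0.2233, 0.0427]
eef_rot: [-1.36, 1.098, 1.361]
ft_force: [-0.8, -0.0, -0.2]
grip_width: 0.0848
shares [ 0.0014  0.0008 -0.0004] turn -0.0001 | yaw_y -168.01 pos [0.5813 0.2233 0.0427] F [-0.8 -0.  -0.2] T [-0.006  0.026 -0.051] w 84.8 t 3.53 q6 -0.47
```

View pics/s2.png

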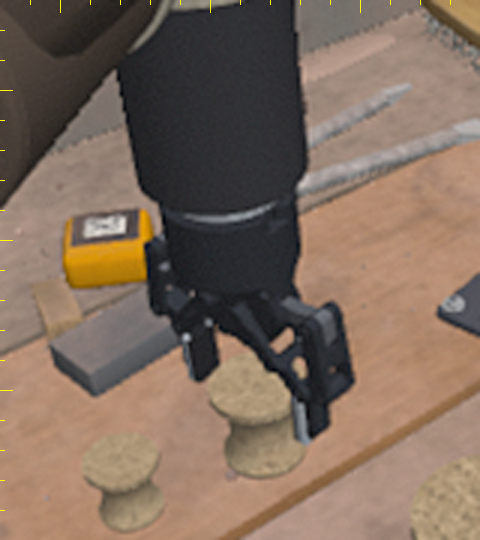

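```bash
python3 -m inch '{"delta_pos":[[0,0,0],[0,0,0],[0,0,0],[0,0,0],[0,0,0],[0,0,0],[0,0,0],[0,0,0],[0,0,0],[0,0,0]],"turn":[0,0,0,0,0,0,0,0,0,0],"grip":[75,70,65,60,55,50,50,50,50,50]}' 40; python3 to.py 0.581 0.223 0.12 192
python3 - <<'E'
from h import *
c=grab("scene","s1"); crop(c,130,120,290,300,3,"s3.png")
E
```

```text
t: 4.42
eef_pos: [0.5812, 0.2232, 0.0431]
eef_rot: [-1.361, 1.098, 1.361]
ft_force: [-2.9, -0.8, 5.8]
grip_width: 0.0566
shares [-0.1537 -0.      0.0002] turn -0.0 | yaw_y -168.0 pos [0.5812 0.2232 0.0431] F [-2.9 -0.8  5.8] T [-0.168  0.915 -0.003] w 56.6 t 4.42 q6 -0.47
```

View pics/s3.png

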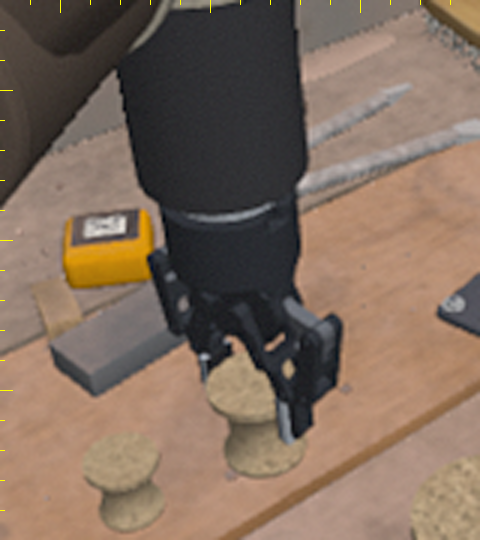

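```bash
python3 -m inch '{"delta_pos":[[-0.01,0,0],[-0.02,0,0],[-0.03,0,0],[-0.04,0,0],[-0.06,0,0],[-0.08,0,0],[-0.1,0,0],[-0.12,0,0],[-0.14,0,0],[-0.14,0,0]],"turn":[0,0,0,0,0,0,0,0,0,0],"grip":[50,50,50,50,50,50,50,50,50,50]}' 40; python3 to.py 0.581 0.223 0.12 192
python3 - <<'E'
from h import *
c=grab("scene","s1"); crop(c,170,120,270,260,4,"s4.png")
E
```

```text
t: 5.3
eef_pos: [0.5823, 0.2236, 0.1161]
eef_rot: [-1.361, 1.093, 1.359]
ft_force: [0.3, 1.0, -2.4]
grip_width: 0.0562
shares [-0.0078  0.0027 -0.0007] turn 0.0001 | yaw_y -167.98 pos [0.5823 0.2236 0.1161] F [ 0.3  1.  -2.4] T [ 0.029 -0.028 -0.006] w 56.2 t 5.3 q6 -0.47
```

View pics/s4.png

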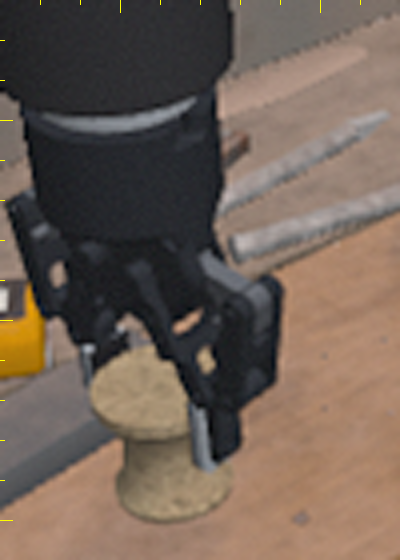

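```bash
cat > foot.py <<'E'
from fit import *
def footfit(cc,z,l,r,b,q0):
    def g(q):
        P=np.vstack([w2p(cc,circ(q[0],q[1],z+h,.0265)) for h in(0,.012)])
        return np.array([P[:,0].min()-l,P[:,0].max()-r,P[:,1].max()-b])
    r_=least_squares(g,q0,diff_step=1e-3); return r_.x.round(4),r_.fun.round(2)
E
python3 - <<'E'|tail -2
from foot import *
cc=load("s1"); (l,b),(r,_)=un([[116,521],[232,521]],4,170,120)
q,f=footfit(cc,.0730,l,r,b,[.58,.22]); print(q,f)
crop(cc,170,120,270,260,4,"f4.png",w2p(cc,np.vstack([circ(*q,.073,.0265),circ(*q,.131,.03),circ(*q,.104,.03)])))
E
```

```text
knob [[ 0.59277001 -0.14563675  0.034     ]] target cap [[ 0.57314113 -0.05422036  0.039     ]]
[0.5849 0.2209] [-0.47  0.48 -0.04]
```

View pics/f4.png

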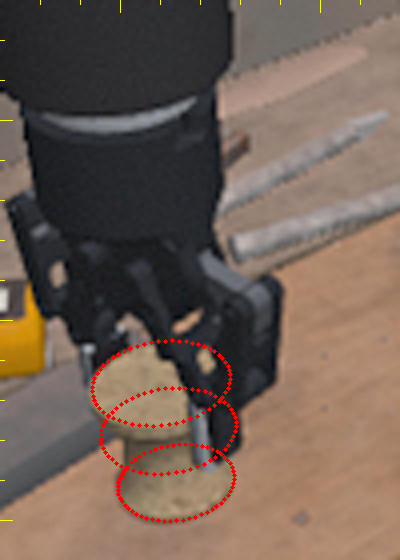

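```bash
python3 - <<'E'|tail -1
from fit import *
print(W(p,np.array([[0,.0070,.0]])))
E
python3 to.py 0.5725 -0.0545 0.135 192.1
```

```text
[[ 0.57345603 -0.05568693  0.        ]]
shares [-0.0436  0.1335 -0.5397] turn -0.0005 | yaw_y -167.99 pos [0.5817 0.2235 0.1148] F [ 0.7  0.5 -2.3] T [ 0.003  0.004 -0.004] w 56.5 t 5.35 q6 -0.47
```

```bash
python3 -m inch '{"delta_pos":[[-0.04,0.01,-0.04],[-0.04,0.03,-0.1],[-0.04,0.045,-0.17],[-0.04,0.06,-0.24],[-0.04,0.08,-0.31],[-0.04,0.09,-0.38],[-0.04,0.11,-0.44],[-0.04,0.12,-0.49],[-0.04,0.13,-0.52],[-0.04,0.1335,-0.54]],"turn":[0,0,0,0,0,0,0,0,0,0],"grip":[50,50,50,50,50,50,50,50,50,50]}' 40; python3 to.py 0.5725 -0.0545 0.07 192.1
python3 - <<'E'
from h import *
c=grab("scene","s1"); crop(c,260,100,390,250,4,"s5.png")
E
```

```text
t: 6.18
eef_pos: [0.5716, -0.0566, 0.1326]
eef_rot: [-1.359, 1.097, 1.359]
ft_force: [0.6, 0.0, -2.0]
grip_width: 0.0563
shares [ 0.1253 -0.002   0.0031] turn -0.0012 | yaw_y -168.11 pos [ 0.5716 -0.0566  0.1326] F [ 0.6  0.  -2. ] T [0.061 0.044 0.032] w 56.3 t 6.18 q6 -0.03
```

View pics/s5.png

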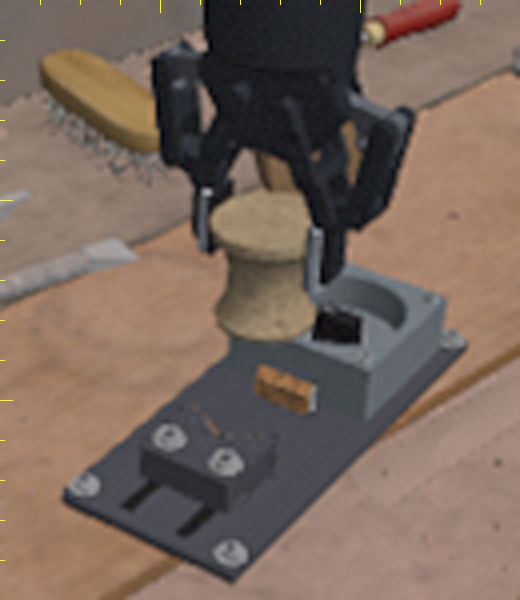

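Held upright above the bed. I'll lower until the foot is just above the jaw, then check.

```bash
python3 -m inch '{"delta_pos":[[0.02,-0.001,0.003],[0.04,-0.002,0.003],[0.06,-0.002,0.003],[0.07,-0.002,0.003],[0.08,-0.002,0.003],[0.085,-0.002,0.003],[0.09,-0.002,0.003],[0.09,-0.002,0.003],[0.09,-0.002,0.003],[0.09,-0.002,0.003]],"turn":[0,0,0,0,0,0,0,0,0,0],"grip":[50,50,50,50,50,50,50,50,50,50]}' 40; python3 to.py 0.5725 -0.0545 0.07 192.1
python3 - <<'E'
from h import *
c=grab("scene","s1"); crop(c,290,130,370,230,6,"s6.png")
c=grab("top","t1"); crop(c,260,160,420,280,5,"t6.png")
E
```

```text
t: 7.07
eef_pos: [0.573, -0.0552, 0.0881]
eef_rot: [-1.359, 1.096, 1.359]
ft_force: [0.2, 0.2, -2.6]
grip_width: 0.0562
shares [0.0362 0.0009 0.0014] turn -0.0011 | yaw_y -168.1 pos [ 0.573  -0.0552  0.0881] F [ 0.2  0.2 -2.6] T [-0.022 -0.002  0.   ] w 56.2 t 7.07 q6 -0.03
```

View pics/s6.png

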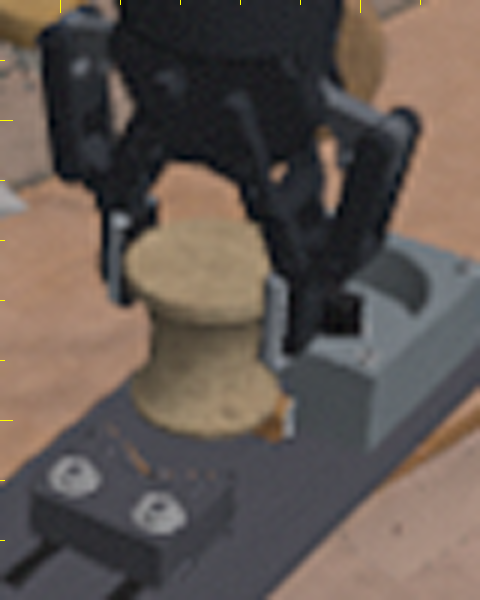

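View pics/t6.png

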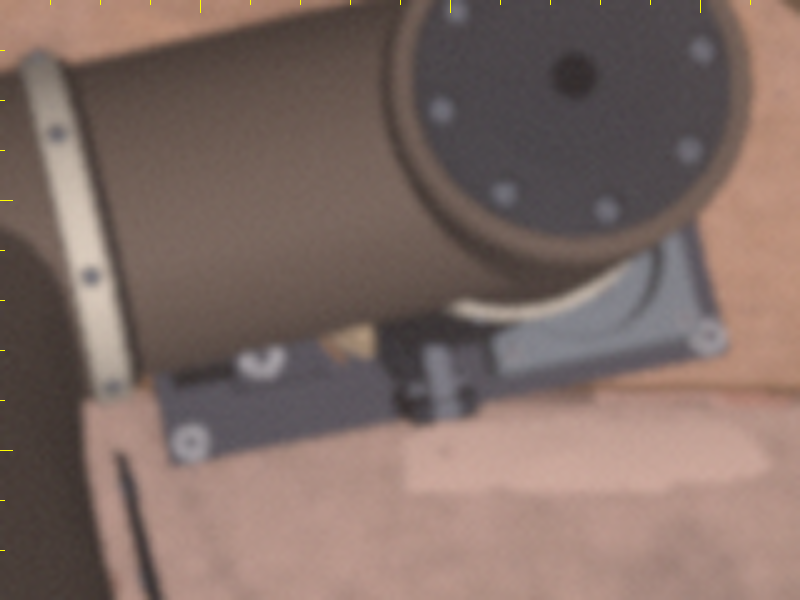

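```bash
python3 - <<'E'|tail -2
from foot import *
cc=load("s1"); (l,b),(r,_)=un([[131,437],[286,437]],6,290,130)
for z in (.0455,):
    q,f=footfit(cc,z,l,r,b,[.57,-.05])
ps=[.5749,-.0633,.2181]
print(q,f,"bed(both)",(Rz(-p[2])@np.r_[q-p[:2],0]).round(4),"bed(scene)",(Rz(-ps[2])@np.r_[q-ps[:2],0]).round(4))
crop(cc,290,130,370,230,6,"f6.png",w2p(cc,np.vstack([circ(*q,z,.0265),circ(*q,z+.058,.03)])))
E
```

```text
knob [[ 0.59277001 -0.14563675  0.034     ]] target cap [[ 0.57314113 -0.05422036  0.039     ]]
[ 0.574  -0.0588] [ 0.59 -0.59  0.05] bed(both) [-0.0001  0.0038  0.    ] bed(scene) [0.0001 0.0046 0.    ]
```

View pics/f6.png

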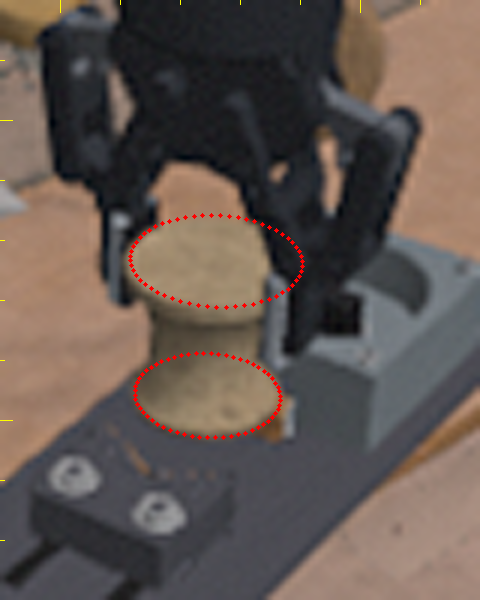

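```bash
python3 -m inch '{"delta_pos":[[0,0,0.004],[0.01,0,0.004],[0.02,0,0.004],[0.03,0,0.004],[0.036,0,0.004],[0.042,0,0.004],[0.046,0,0.004],[0.05,0,0.004],[0.05,0,0.004],[0.05,0,0.004]],"turn":[0,0,0,0,0,0,0,0,0,0],"grip":[50,50,50,50,50,50,50,50,50,50]}' 40; python3 to.py 0.5725 -0.0545 0.053 192.1
python3 - <<'E'
from h import *
c=grab("scene","s1"); crop(c,290,130,370,230,6,"s7.png")
E
```

```text
t: 8.0
eef_pos: [0.5724, -0.0532, 0.0627]
eef_rot: [-1.359, 1.097, 1.359]
ft_force: [0.7, -0.7, -2.5]
grip_width: 0.0563
shares [ 0.0195  0.0005 -0.0027] turn -0.0012 | yaw_y -168.12 pos [ 0.5724 -0.0532  0.0627] F [ 0.7 -0.7 -2.5] T [-0.288 -0.337 -0.016] w 56.3 t 8.0 q6 -0.03
```

View pics/s7.png

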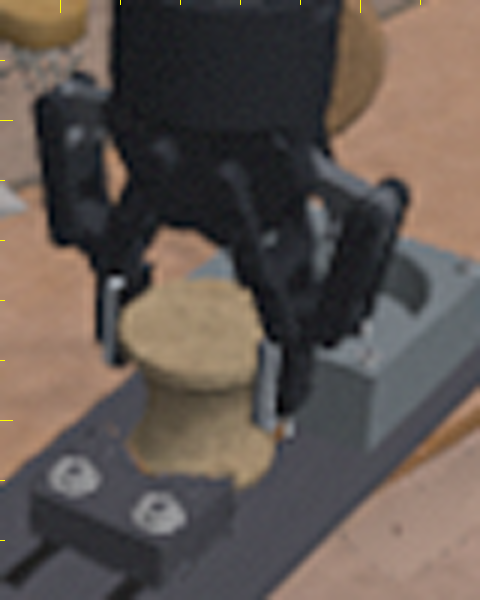

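```bash
python3 -m inch '{"delta_pos":[[0.003,0,0],[0.006,0,0],[0.009,0,0],[0.012,0,0],[0.014,0,0],[0.016,0,0],[0.018,0,0],[0.019,0,0],[0.019,0,0],[0.019,0,0]],"turn":[0,0,0,0,0,0,0,0,0,0],"grip":[50,50,50,50,50,50,50,50,50,50]}' 40; python3 to.py 0.5725 -0.0545 0.053 192.1
python3 - <<'E'
from h import *
c=grab("scene","s1"); crop(c,290,130,370,230,6,"s8.png")
E
```

```text
t: 8.88
eef_pos: [0.5725, -0.0531, 0.0535]
eef_rot: [-1.359, 1.097, 1.359]
ft_force: [0.6, -1.6, 0.3]
grip_width: 0.0564
shares [ 0.0009  0.0005 -0.0027] turn -0.0012 | yaw_y -168.11 pos [ 0.5725 -0.0531  0.0535] F [ 0.6 -1.6  0.3] T [-0.589 -0.271  0.02 ] w 56.4 t 8.88 q6 -0.03
```

View pics/s8.png

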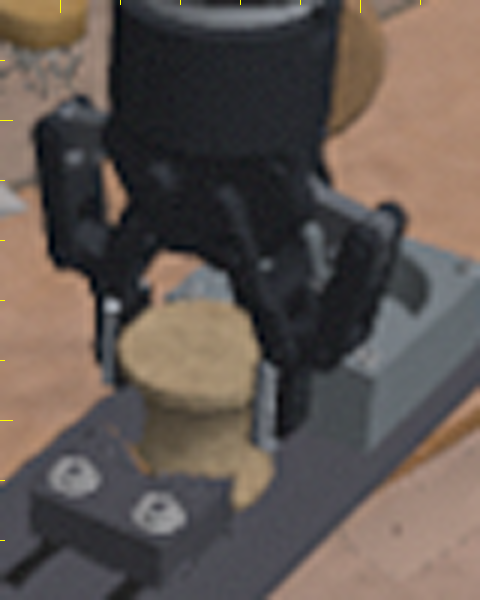

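```bash
python3 -m inch '{"delta_pos":[[0.001,0,0],[0.001,0,-0.001],[0.001,0,-0.001],[0.001,0,-0.001],[0.001,0,-0.001],[0.001,0,-0.001],[0.001,0,-0.001],[0.001,0,-0.001],[0.001,0,-0.001],[0.001,0,-0.001]],"turn":[0,0,0,0,0,0,0,0,0,0],"grip":[50,50,58,62,66,70,74,78,82,85]}' 40; python3 to.py 0.5725 -0.0545 0.15 278
python3 - <<'E'
from h import *
c=grab("scene","s1"); crop(c,290,130,370,230,6,"s9.png")
E
```

```text
t: 9.77
eef_pos: [0.5726, -0.0536, 0.0529]
eef_rot: [-1.359, 1.096, 1.359]
ft_force: [-0.3, 0.5, 0.3]
grip_width: 0.0852
shares [-0.1941 -0.0006 -0.0009] turn -0.4784 | yaw_y -168.11 pos [ 0.5726 -0.0536  0.0529] F [-0.3  0.5  0.3] T [-0.046  0.025  0.04 ] w 85.2 t 9.77 q6 -0.03
```

View pics/s9.png

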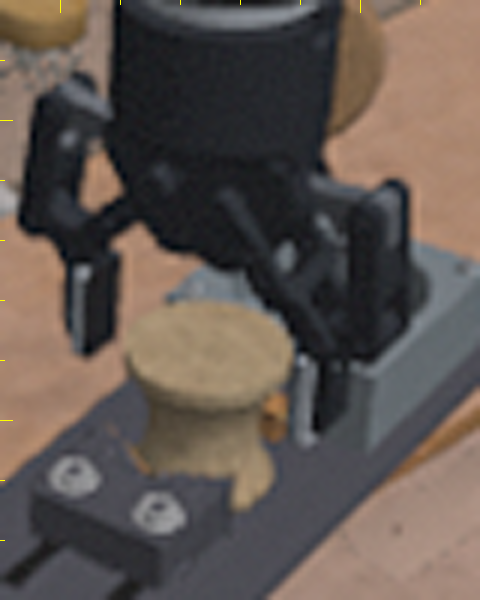

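Released, stone stands between the shoe and V. Going straight up.

```bash
python3 -m inch '{"delta_pos":[[-0.02,0,0],[-0.04,0,0],[-0.08,0,0],[-0.12,0,0],[-0.16,0,0],[-0.2,0,0],[-0.2,0,0],[-0.2,0,0],[-0.2,0,0],[-0.2,0,0]],"turn":[0,0,0,0,0,0,0,0,0,0],"grip":[85,85,85,85,85,85,85,85,85,85]}' 40; python3 to.py 0.5928 -0.1456 0.15 278
python3 - <<'E'
from h import *
c=grab("scene","s1"); crop(c,290,130,370,230,6,"s10.png")
E
```

```text
t: 10.65
eef_pos: [0.5716, -0.0542, 0.1526]
eef_rot: [-1.358, 1.097, 1.359]
ft_force: [-0.1, -0.2, -0.4]
grip_width: 0.0846
shares [ 0.0044 -0.0038 -0.1876] turn -0.4785 | yaw_y -168.12 pos [ 0.5716 -0.0542  0.1526] F [-0.1 -0.2 -0.4] T [0.033 0.132 0.014] w 84.6 t 10.65 q6 -0.03
```

View pics/s10.png

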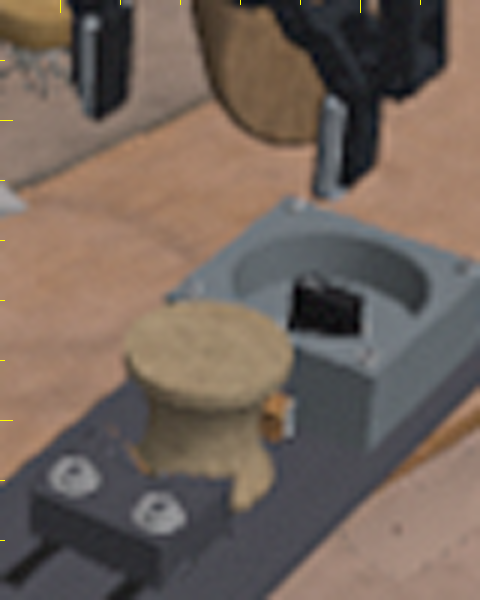

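```bash
python3 -m inch '{"delta_pos":[[0,-0.004,-0.02],[0,-0.004,-0.05],[0,-0.004,-0.08],[0,-0.004,-0.11],[0,-0.004,-0.14],[0,-0.004,-0.165],[0,-0.004,-0.18],[0,-0.004,-0.1876],[0,-0.004,-0.1876],[0,-0.004,-0.1876]],"turn":[-0.02,-0.06,-0.1,-0.14,-0.18,-0.22,-0.26,-0.3,-0.34,-0.378],"grip":[70,55,40,30,22,22,22,22,22,22]}' 40; python3 to.py 0.5928 -0.1456 0.10 278
```

```text
t: 11.53
eef_pos: [0.5924, -0.146, 0.1509]
eef_rot: [-2.131, 0.176, 2.129]
ft_force: [0.5, 0.3, -0.7]
grip_width: 0.0223
shares [ 0.1017 -0.0005 -0.0006] turn -0.0987 | yaw_y -99.77 pos [ 0.5924 -0.146   0.1509] F [ 0.5  0.3 -0.7] T [ 0.008 -0.048  0.018] w 22.3 t 11.53 q6 1.33
```

```bash
python3 -m inch '{"delta_pos":[[0.02,0,0],[0.05,0,0],[0.08,0,0],[0.1,0,0],[0.12,0,0],[0.13,0,0],[0.14,0,0],[0.144,0,0],[0.144,0,0],[0.144,0,0]],"turn":[-0.03,-0.06,-0.09,-0.0987,-0.0987,-0.0987,-0.0987,-0.0987,-0.0987,-0.0987],"grip":[22,22,22,22,22,22,22,22,22,22]}' 40; python3 to.py 0.5928 -0.1456 0.046 278
python3 - <<'E'
from h import *
c=grab("scene","s1"); crop(c,290,120,370,220,6,"s11.png")
c=grab("top","t1"); crop(c,320,170,400,230,8,"t11.png")
E
```

```text
t: 12.37
eef_pos: [0.5928, -0.1457, 0.0793]
eef_rot: [2.154, 0.156, -2.149]
ft_force: [-0.2, 0.2, -0.3]
grip_width: 0.0217
shares [0.0665 0.0002 0.0002] turn -0.0001 | yaw_y -82.01 pos [ 0.5928 -0.1457  0.0793] F [-0.2  0.2 -0.3] T [ 0.008 -0.011  0.024] w 21.7 t 12.37 q6 1.64
```

View pics/s11.png

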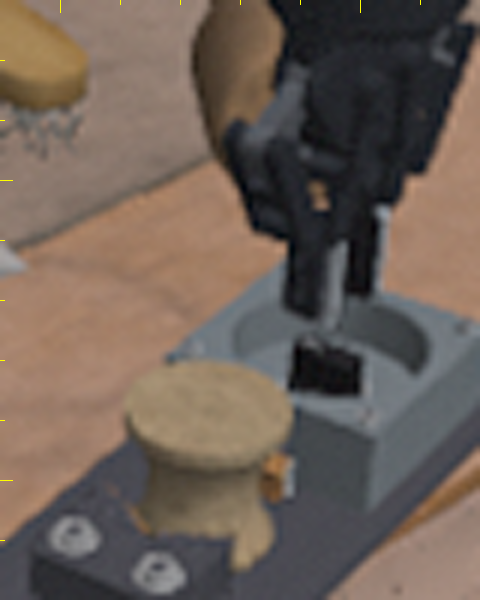

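View pics/t11.png

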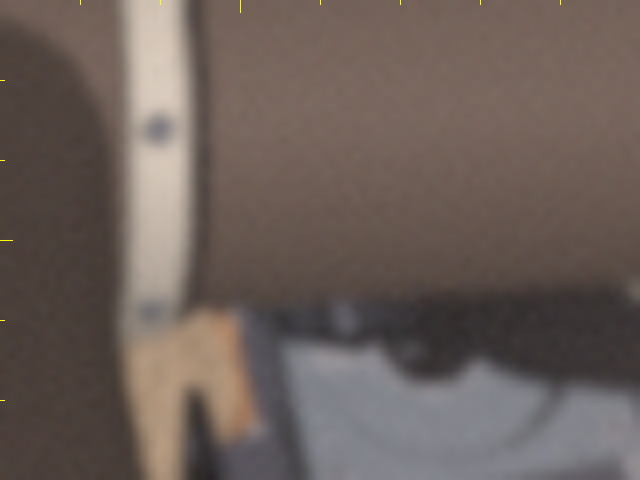

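```bash
python3 -m inch '{"delta_pos":[[0.006,0,0],[0.012,0,0],[0.018,0,0],[0.024,0,0],[0.03,0,0],[0.034,0,0],[0.036,0,0],[0.038,0,0],[0.038,0,0],[0.038,0,0]],"turn":[0,0,0,0,0,0,0,0,0,0],"grip":[22,22,22,22,22,22,22,22,22,22]}' 40; python3 to.py 0.5928 -0.1456 0.046 278
```

```text
t: 13.3
eef_pos: [0.593, -0.1456, 0.0605]
eef_rot: [2.154, 0.156, -2.149]
ft_force: [-0.2, 0.1, 0.2]
grip_width: 0.0217
shares [0.0291 0.0001 0.0005] turn -0.0 | yaw_y -82.01 pos [ 0.593  -0.1456  0.0605] F [-0.2  0.1  0.2] T [-0.025 -0.022  0.009] w 21.7 t 13.3 q6 1.64
```

```bash
python3 -m inch '{"delta_pos":[[0.003,0,0],[0.006,0,0],[0.009,0,0],[0.012,0,0],[0.015,0,0],[0.018,0,0],[0.021,0,0],[0.024,0,0],[0.026,0,0],[0.027,0,0]],"turn":[0,0,0,0,0,0,0,0,0,0],"grip":[22,22,22,22,22,22,22,22,22,22]}' 40; python3 to.py 0.5928 -0.1456 0.046 278
python3 - <<'E'
from h import *
c=grab("scene","s1"); crop(c,305,130,375,210,7,"s12.png")
E
```

```text
t: 14.13
eef_pos: [0.593, -0.1455, 0.0468]
eef_rot: [2.154, 0.156, -2.149]
ft_force: [0.4, -0.2, 0.8]
grip_width: 0.0223
shares [0.0016 0.0002 0.0003] turn -0.0 | yaw_y -82.0 pos [ 0.593  -0.1455  0.0468] F [ 0.4 -0.2  0.8] T [0.026 0.063 0.004] w 22.3 t 14.13 q6 1.64
```

View pics/s12.png

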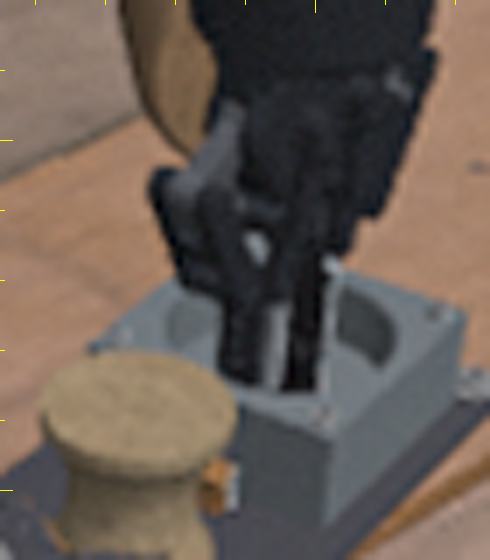

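```bash
python3 -m inch '{"delta_pos":[[0,0,0],[0,0,0],[0,0,0],[0,0,0],[0,0,0],[0,0,0],[0,0,0],[0,0,0],[0,0,0],[0,0,0]],"turn":[0,0,0,0,0,0,0,0,0,0],"grip":[20,18,16,14,12,10,8,5,5,5]}' 60; python3 to.py 0.5928 -0.1456 0.046 278
```

```text
t: 15.02
eef_pos: [0.5932, -0.1464, 0.0472]
eef_rot: [2.153, 0.155, -2.148]
ft_force: [0.3, -4.8, 0.8]
grip_width: 0.0104
shares [ 0.0024 -0.0017  0.0005] turn 0.0001 | yaw_y -81.98 pos [ 0.5932 -0.1464  0.0472] F [ 0.3 -4.8  0.8] T [-1.951 -0.043  0.228] w 10.4 t 15.02 q6 1.64
```

```bash
cat > rd.py <<'E'
from to import *
T=[];F=[];Y=[]
for i in range(4):
    o,R=st(); T.append(o["ft_torque"][2]); F.append(o["ft_force"]); Y.append(np.arctan2(R[1,1],R[0,1]))
    if i<3: bot.capture("scene")
print("t %.2f yaw %.4f turned %.4f Tz mean %.4f"%(o["t"],Y[-1],-1.431-np.mean(Y),np.mean(T)),np.round(T,3),"F",np.mean(F,0).round(1),"pos",o["eef_pos"].round(4),"w",round(o["grip_width"]*1e3,1))
E
python3 -m inch '{"delta_pos":[[0,0.002,0],[0,0.002,0],[0,0.002,0],[0,0.002,0],[0,0.002,0],[0,0.002,0],[0,0.002,0],[0,0.002,0],[0,0.002,0],[0,0.002,0]],"turn":[0.006,0.012,0.018,0.024,0.03,0.032,0.032,0.032,0.032,0.032],"grip":[5,5,5,5,5,5,5,5,5,5]}' 60; python3 rd.py
```

```text
t: 15.85
eef_pos: [0.5931, -0.1466, 0.0472]
eef_rot: [2.207, 0.048, -2.202]
ft_force: [-1.5, 4.6, 1.4]
grip_width: 0.0103
t 16.00 yaw -1.5319 turned 0.1009 Tz mean 0.1849 [0.198 0.154 0.14  0.248] F [-1.5  5.4  1.5] pos [ 0.5931 -0.1467  0.0472] w 10.4
```

```bash
sed -i 's/range(4)/range(7)/; s/i<3/i<6/' rd.py; python3 -m inch '{"delta_pos":[[0,0,0],[0,0,0],[0,0,0],[0,0,0],[0,0,0],[0,0,0],[0,0,0],[0,0,0],[0,0,0],[0,0,0]],"turn":[0.015,0.03,0.045,0.06,0.075,0.088,0.096,0.096,0.096,0.096],"grip":[5,5,5,5,5,5,5,5,5,5]}' 60; python3 to.py 0.593 -0.1465 0.047;  python3 -m inch '{"delta_pos":[[0,0,0],[0,0,0],[0,0,0],[0,0,0],[0,0,0],[0,0,0],[0,0,0],[0,0,0],[0,0,0],[0,0,0]],"turn":[0.006,0.012,0.018,0.024,0.03,0.032,0.032,0.032,0.032,0.032],"grip":[5,5,5,5,5,5,5,5,5,5]}' 60; python3 rd.py
```

```text
t: 16.83
eef_pos: [0.5932, -0.1467, 0.0472]
eef_rot: [-2.081, 0.269, 2.078]
ft_force: [0.2, 0.9, 0.1]
grip_width: 0.0101
shares [ 0.0004 -0.0002  0.0004] turn 0.0 | yaw_y -105.02 pos [ 0.5932 -0.1467  0.0472] F [0.2 0.9 0.1] T [0.317 0.123 0.095] w 10.1 t 16.83 q6 1.24
t: 17.67
eef_pos: [0.5932, -0.1467, 0.0472]
eef_rot: [-2.023, 0.365, 2.02]
ft_force: [-0.5, 0.6, 0.4]
grip_width: 0.01
t 17.97 yaw -1.9335 turned 0.5025 Tz mean 0.1536 [0.122 0.143 0.107 0.222 0.151 0.149 0.181] F [-0.2  0.1 -0.1] pos [ 0.5931 -0.1467  0.0472] w 10.2
```

```bash
python3 -m inch '{"delta_pos":[[0,0,0],[0,0,0],[0,0,0],[0,0,0],[0,0,0],[0,0,0],[0,0,0],[0,0,0],[0,0,0],[0,0,0]],"turn":[0.006,0.012,0.018,0.024,0.03,0.032,0.032,0.032,0.032,0.032],"grip":[5,5,5,5,5,5,5,5,5,5]}' 60|head -1; python3 rd.py;python3 - <<'E'
from h import *
c=grab("scene","s1"); crop(c,290,150,370,230,7,"s13.png")
E
```

```text
t: 18.8
t 19.10 yaw -2.0341 turned 0.6031 Tz mean 0.1671 [0.138 0.223 0.141 0.166 0.125 0.216 0.161] F [-0.6 -0.3  0.4] pos [ 0.5931 -0.1467  0.0472] w 9.9
```

View pics/s13.png

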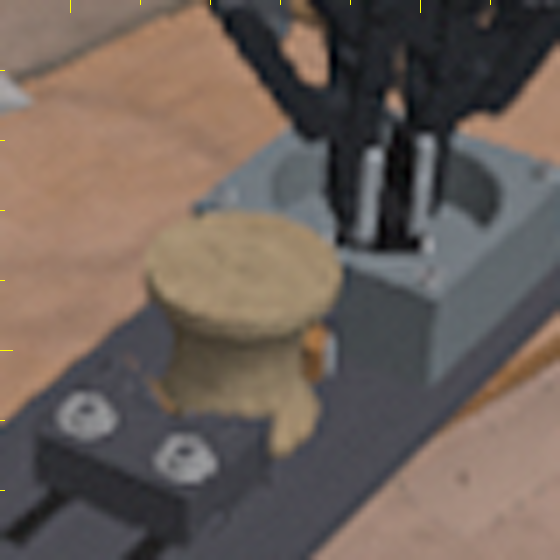

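```bash
python3 -m inch '{"delta_pos":[[0,0,0],[0,0,0],[0,0,0],[0,0,0],[0,0,0],[0,0,0],[0,0,0],[0,0,0],[0,0,0],[0,0,0]],"turn":[0.006,0.012,0.018,0.024,0.03,0.032,0.032,0.032,0.032,0.032],"grip":[5,5,5,5,5,5,5,5,5,5]}' 60|head -1; python3 rd.py; python3 -m inch '{"delta_pos":[[0,0,0],[0,0,0],[0,0,0],[0,0,0],[0,0,0],[0,0,0],[0,0,0],[0,0,0],[0,0,0],[0,0,0]],"turn":[0.006,0.012,0.018,0.024,0.03,0.032,0.032,0.032,0.032,0.032],"grip":[5,5,5,5,5,5,5,5,5,5]}' 60|head -1; python3 rd.py
```

```text
t: 19.98
t 20.28 yaw -2.1346 turned 0.7036 Tz mean 0.1897 [0.186 0.181 0.176 0.183 0.181 0.244 0.177] F [-0.3 -1.2  0.4] pos [ 0.5931 -0.1468  0.0472] w 10.3
t: 21.12
t 21.42 yaw -2.2351 turned 0.8041 Tz mean 0.2590 [0.226 0.251 0.248 0.263 0.272 0.3   0.253] F [-0.8 -1.6  0.1] pos [ 0.5931 -0.1468  0.0472] w 10.1
```

```bash
python3 -m inch '{"delta_pos":[[0,0,0],[0,0,0],[0,0,0],[0,0,0],[0,0,0],[0,0,0],[0,0,0],[0,0,0],[0,0,0],[0,0,0]],"turn":[0.006,0.012,0.018,0.024,0.03,0.032,0.032,0.032,0.032,0.032],"grip":[5,5,5,5,5,5,5,5,5,5]}' 60|head -1; python3 rd.py
```

```text
t: 22.25
t 22.55 yaw -2.3356 turned 0.9046 Tz mean 0.2791 [0.314 0.283 0.261 0.292 0.242 0.304 0.257] F [-0.8 -2.   0.2] pos [ 0.5931 -0.1468  0.0472] w 10.3
```

```bash
sed -i 's/range(7)/range(14)/; s/i<6/i<13/' rd.py; python3 rd.py
python3 - <<'E'
from h import *
c=grab("scene","s1"); crop(c,290,150,370,230,7,"s14.png")
E
```

```text
t 23.20 yaw -2.3356 turned 0.9046 Tz mean 0.2950 [0.257 0.277 0.283 0.254 0.313 0.256 0.352 0.329 0.314 0.277 0.328 0.311
 0.252 0.326] F [-0.8 -2.1  0. ] pos [ 0.5931 -0.1468  0.0472] w 10.2
```

View pics/s14.png

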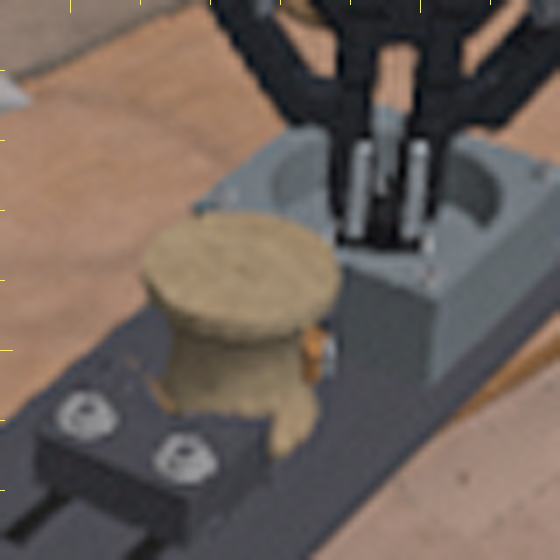

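```bash
python3 -m inch '{"delta_pos":[[0,0,0],[0,0,0],[0,0,0],[0,0,0],[0,0,0],[0,0,0],[0,0,0],[0,0,0],[0,0,0],[0,0,0]],"turn":[0.006,0.012,0.018,0.024,0.03,0.032,0.032,0.032,0.032,0.032],"grip":[5,5,5,5,5,5,5,5,5,5]}' 60|head -1; python3 rd.py
```

```text
t: 24.08
t 24.73 yaw -2.4362 turned 1.0052 Tz mean 0.3609 [0.406 0.316 0.386 0.365 0.405 0.336 0.378 0.366 0.346 0.358 0.382 0.352
 0.336 0.321] F [-0.8 -3.   0.2] pos [ 0.5931 -0.1468  0.0472] w 10.3
```

```bash
python3 -m inch '{"delta_pos":[[0,0,0],[0,0,0],[0,0,0],[0,0,0],[0,0,0],[0,0,0],[0,0,0],[0,0,0],[0,0,0],[0,0,0]],"turn":[-0.006,-0.012,-0.018,-0.024,-0.03,-0.032,-0.032,-0.032,-0.032,-0.032],"grip":[5,5,5,5,5,5,5,5,5,5]}' 60|head -1; python3 rd.py
```

```text
t: 25.57
t 26.22 yaw -2.3356 turned 0.9047 Tz mean -0.0285 [-0.052 -0.025  0.016 -0.001 -0.021 -0.038 -0.067 -0.061 -0.062  0.035
 -0.023 -0.047 -0.001 -0.052] F [-0.5 -2.5  0.2] pos [ 0.5931 -0.1468  0.0472] w 10.2
```

```bash
python3 -m inch '{"delta_pos":[[0,0,0],[0,0,0],[0,0,0],[0,0,0],[0,0,0],[0,0,0],[0,0,0],[0,0,0],[0,0,0],[0,0,0]],"turn":[0.002,0.004,0.006,0.008,0.01,0.012,0.013,0.013,0.013,0.013],"grip":[5,5,5,5,5,5,5,5,5,5]}' 60|head -1; python3 rd.py
```

```text
t: 27.05
t 27.70 yaw -2.3765 turned 0.9455 Tz mean 0.3602 [0.374 0.351 0.305 0.342 0.387 0.37  0.341 0.349 0.374 0.347 0.412 0.384
 0.349 0.358] F [-1.  -2.6 -0. ] pos [ 0.5931 -0.1468  0.0472] w 9.9
```

```bash
python3 -m inch '{"delta_pos":[[0,0,0],[0,0,0],[0,0,0],[0,0,0],[0,0,0],[0,0,0],[0,0,0],[0,0,0],[0,0,0],[0,0,0]],"turn":[0,0,0,0,0,0,0,0,0,0],"grip":[12,14,16,18,20,22,22,22,22,22]}' 60; python3 rd.py;python3 - <<'E'
from h import *
c=grab("scene","s1"); crop(c,290,150,370,230,7,"s15.png")
E
```

```text
t: 28.53
eef_pos: [0.5931, -0.1468, 0.0472]
eef_rot: [-1.745, 0.739, 1.745]
ft_force: [-0.1, 0.2, 0.2]
grip_width: 0.0219
t 29.18 yaw -2.3764 turned 0.9455 Tz mean -0.0073 [-0.027 -0.022 -0.013 -0.023 -0.006  0.031 -0.064  0.018  0.034  0.037
  0.003  0.021 -0.064 -0.027] F [ 0.   0.1 -0.1] pos [ 0.5931 -0.1468  0.0472] w 22.4
```

View pics/s15.png

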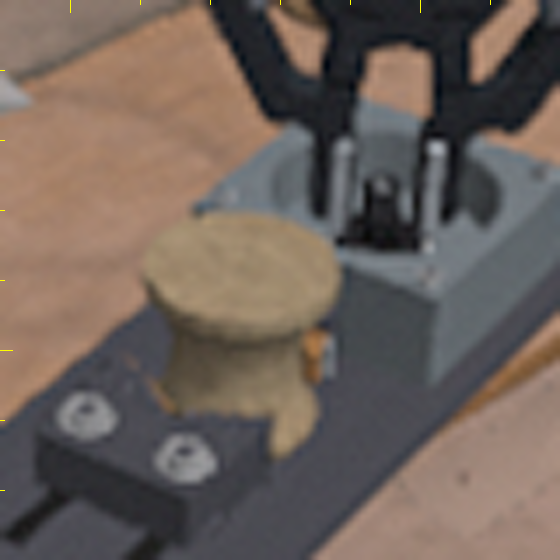

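```bash
python3 -m inch '{"delta_pos":[[-0.01,0,0],[-0.02,0,0],[-0.04,0,0],[-0.06,0,0],[-0.09,0,0],[-0.12,0,0],[-0.16,0,0],[-0.2,0,0],[-0.24,0,0],[-0.28,0,0]],"turn":[0,0,0,0,0,0,0,0,0,0],"grip":[22,22,22,22,22,22,22,22,22,22]}' 60; python3 to.py 0.45 -0.35 0.25;python3 - <<'E'
from h import *
c=grab("scene","s1"); crop(c,290,150,370,230,7,"s16.png"); crop(c,0,0,560,420,1,"s17.png")
E
```

```text
t: 30.07
eef_pos: [0.5928, -0.1475, 0.1896]
eef_rot: [-1.746, 0.738, 1.744]
ft_force: [0.6, -0.7, 0.3]
grip_width: 0.0223
shares [-0.1237  0.4859 -0.0942] turn 0.0 | yaw_y -136.16 pos [ 0.5928 -0.1475  0.1896] F [ 0.6 -0.7  0.3] T [-0.04   0.006 -0.03 ] w 22.3 t 30.07 q6 0.69
```

View pics/s16.png

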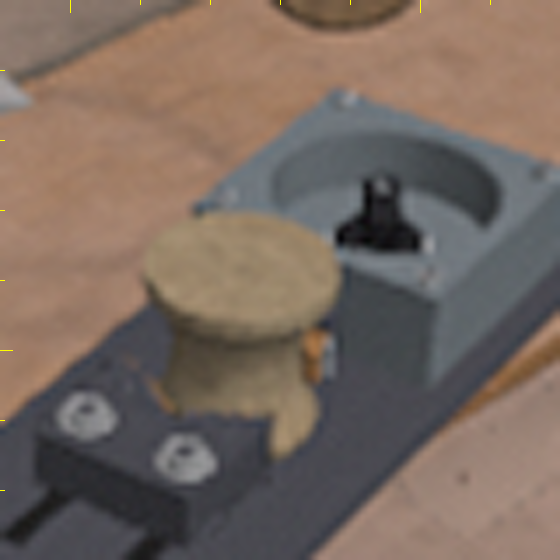

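View pics/s17.png

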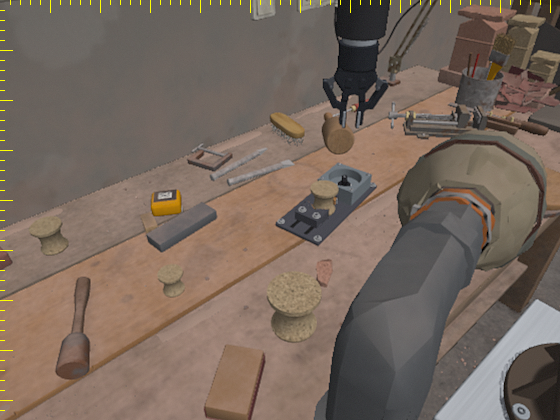

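```bash
python3 - <<'E'|tail -1
from foot import *
cc=load("s1"); (l,t),(r,_)=un([[143,211],[341,211]],7,290,150)
def g(q):
    P=np.vstack([w2p(cc,circ(q[0],q[1],z,.03)) for z in(.068,.041)]); return np.array([P[:,0].min()-l,P[:,0].max()-r,P[:,1].min()-t])
q=least_squares(g,[.57,-.05],diff_step=1e-3); ps=[.5749,-.0633,.2181]
print(q.x.round(4),q.fun.round(2),(Rz(-ps[2])@np.r_[q.x-ps[:2],0]).round(4),(Rz(-p[2])@np.r_[q.x-p[:2],0]).round(4))
E
```

```text
[ 0.573  -0.0567] [-0.03  0.03 -0.  ] [-0.0004  0.0069  0.    ] [-0.0007  0.0061  0.    ]
```

Stone is centred (x about -0.5 mm, y about 7 mm), upright, and the gripper is clear. Handing in.

```bash
python3 -c "
from workcell import bot
print(bot.hand_in()); print(bot.get_obs()['ft_force'])"
```

```text
the job is handed in; nothing more can be done
None
the job is handed in; nothing more can be done
```

I stood the middle-sized capital (the front one, beside the bed) on the clamp bed between shoe and V jaw. I then turned the knob clockwise about 0.95 rad by the tool's measured turn, opened the gripper, lifted clear and handed in at about 30 s.

- **Stone position:** in the last picture it stands upright. A fit to its head puts it at x about -0.5 mm and y about 6 to 7 mm in the bed frame. That y is just under the stated home range of 7.5 to 14.5 mm, a gap the 2 mm camera calibration could explain.
- **Squeeze:** clockwise and anticlockwise readings at 0.905 rad agreed on about 16 to 17 N. I then added a last 0.04 rad, so I expect roughly 15 to 19 N after settling.
- **Readings that disagreed:** at 1.005 rad the torque implied about 25 N, while the turned angle implied 14 to 20 N, so I backed off. After the last small turn the reading was 0.36 N m, which would also mean 25 N if the friction shift was the same as for the 0.1 rad turns. I did not re-measure the squeeze after letting go.
- **Other items:** the whetstone, stone chip and claw chisel look unmoved in the last picture. I measured no sideways load above about 5 N while the fingers were in the well. The gripper was clear and touching nothing at hand-in.

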